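Sweep the used coffee pods into the tray

TASK

Clear the coffee counter: with the fingertips, sweep the three used coffee pods along the counter into the open-fronted metal tray, so that each one stands wholly inside it. Do not lift the pods or tip them over; slide them only, and leave the espresso cup, steel ring, jar, mug and spoon where they are.

Things in the scene. Friction and masses are not known exactly. Their poses are not given: they have to be found in the camera images.
- tray: open-fronted aluminium pod tray, fixed to the counter. Three upright walls 30 mm high and 5 mm thick stand round an inside area of 170 mm (its x) by 140 mm (its y); the fourth side, the mouth, at its own y = -70 mm, is fully open, and the pale grey floor lies flush with the counter (no step). Origin at the centre of the inside area, at counter height; the inside spans x from -85 to 85 mm and y from -70 (mouth) to 70 mm (back wall). z up
- pod_a: used coffee pod, a small black plastic cup standing upside down: flat rim 44 mm across and 3 mm thick on the counter, body above it tapering from 39 to 35 mm across (30 mm at the top edge), 27 mm tall, about 25 g, slides on the counter. Origin at the centre of its underside, z up
- pod_b: used coffee pod, a small black plastic cup standing upside down: flat rim 44 mm across and 3 mm thick on the counter, body above it tapering from 39 to 35 mm across (30 mm at the top edge), 27 mm tall, about 25 g, slides on the counter. Origin at the centre of its underside, z up
- pod_c: used coffee pod, a small black plastic cup standing upside down: flat rim 44 mm across and 3 mm thick on the counter, body above it tapering from 39 to 35 mm across (30 mm at the top edge), 27 mm tall, about 25 g, slides on the counter. Origin at the centre of its underside, z up
- cup: small white ceramic espresso cup, no handle, 56 mm across, 45 mm tall; origin at the centre of its underside. To be left alone
- ring: steel dosing ring, 58 mm across, 26 mm tall, open in the middle; origin at the centre of its underside. To be left alone
- jar: small amber glass jar with a steel cap, 48 mm across, 46 mm tall; origin at the centre of its underside. To be left alone
- mug: blue mug with handle, 80 mm across, 90 mm tall, at the right side of the counter; origin at the centre of its underside. To be left alone
- spoon: steel spoon lying flat, 150 mm long along its x, at the right side; origin under its middle. To be left alone

How it is judged:
At the end, for the whole second after the job is handed in: All three pods stand upright (within 0.2 rad) on the floor at rest (below 20 mm/s), each wholly inside the tray: rim past the mouth line (pod centre more than 18 mm inside the mouth) and between the walls (x of pod_a in the frame of tray between -0.068 and 0.068 m and y of pod_a in the frame of tray between -0.052 and 0.053 m and height (world z) of each of pod_a, pod_b, pod_c below 0.006 m and angle between each of pod_a, pod_b, pod_c's own z axis and vertical below 0.2 rad and linear speed of each of pod_a, pod_b, pod_c below 0.02 m/s and x of pod_b in the frame of tray between -0.068 and 0.068 m and y of pod_b in the frame of tray between -0.052 and 0.053 m and x of pod_c in the frame of tray between -0.068 and 0.068 m and y of pod_c in the frame of tray between -0.052 and 0.053 m); the robot touches nothing.
It fails at once if a pod is lifted off the counter (more than 15 mm) (height (world z) of any of pod_a, pod_b, pod_c above 0.015 m).
It fails at once if a pod is tipped over (more than 0.7 rad) (angle between any of pod_a, pod_b, pod_c's own z axis and vertical above 0.7 rad).
It fails at once if the cup, ring, jar, mug or spoon is shifted by more than 20 mm or tipped (distance of any of cup, ring, jar, mug, spoon from where it was at the start of the episode above 0.02 m or angle between any of cup, ring, jar, mug, spoon's own z axis and vertical above 0.5 rad).
It also fails if it takes over 67 s, if anything falls off the work surface, if the arm or the gripper's body presses on something with over 40 N, if the wrist force passes 120 N, or if a joint passes its speed limit or range.

ROBOT

A 6-joint arm with a two-finger parallel gripper is mounted at the origin on the work surface. World frame = base frame: x ahead of the robot, y to its left, z up, the work surface at z = 0. Lengths are in m, angles in rad, forces in N, time in s.
With the tool pointing down it reaches from about 0.3 to 0.775 m from the base axis. Payload 14.6 kg.
Tool frame: the origin (TCP) lies between the finger pads; the fingertips stand 19 mm ahead of it and the grasp point (between the pads) is the TCP (ctrl.finger_overhang is the distance from the TCP to the fingertips, in m); z points along the fingers, y is the direction in which the jaws open and shut (so a half turn about z gives the same grasp; the last joint's range is limited). The gripper opens to 94 mm and grips with 3 to 60 N. Pads are 16 mm wide; open, the fingers measure 119 mm over their backs; the gripper's body (75 mm by 177 mm) begins 78 mm behind the grasp point.
Start: joints at [1.147, 0.3, 1.521, -0, 1.321, -0.067], TCP at [0.192, 0.515, 0.224] pointing down, gripper open.
Joint ranges: [-3.03, 3.03], [-0.79, 2.21], [0.23, 2.52], [-1.04, 4.18], [0, 3.07], [-2.55, 2.55]. Speed limits (rad/s): [2.22, 2.22, 2.57, 3.14, 3.14, 3.14].

INTERFACE

Orientations are given as [roll, pitch, yaw] about the fixed x, y, z axes, in that order (R = Rz(yaw) Ry(pitch) Rx(roll)).
In Python, from station import ctrl gives the robot as it stands.
- The arm moves only by the tool send_rows, never from a script. Its argument "series" is a list of rows, each a list of 7 numbers: the turn, a rotation vector about the tool's x, y, z in degrees, then the shift along the tool's x, y, z in m, then the gripper's target within -1 to 1 (fully open at 1, half-way at 0, shut at -1). A call has 1 to 8 rows; each row is the pose to reach, as a shift and turn from the pose commanded when the call began, along the tool's axes at that moment; what a row does not reach only later rows make up. A row lasts 1/10 s, in which the tool goes at most 50 mm and 8.59 degrees, less where a joint would pass 70% of its speed; a pose out of reach is approached as far as the arm can. A call with a gripper value outside its range is refused whole. The fingers move at their own pace and stop on an object; "force" is the grip in N (left out, the last holds). Time passes only in rows, so rows that repeat a pose let the fingers close. It gives the time, the measured TCP pose, the force and the opening at its end, in the units of the state.
- ctrl.get_obs(): the state, without advancing time (a new reading comes with each control period).
- ctrl.camera(name): name is "side" or "top"; returns a dict with "pixels" (420x560x3 uint8, red, green, blue), "z_map" (420x560 float32, m along the optical axis (not along the pixel's ray), 0 where there is no reading), "fov_y" (degrees; the focal length in pixels is half the picture's height over the tangent of half this angle, whatever the lens; pixels are square), "cx", "cy" (the principal point, pixels), "R" (3x3) and "t" (3): a world point X has camera coordinates R X + t. Camera axes: x right, y down, z forward; pixel columns grow to the right and rows downward; lengths in m; the calibration is good to about 2 mm. A picture is of the moment at which its call begins.
- ctrl.hand_in(): hands the job in, once; it reports no verdict.
The state is a dict: "time_s": time; "qpos": joint angles; "joint_vel": joint speeds; "tau": joint torques, N m; "ee_pos": TCP position; "eef_rot": TCP orientation; "force": force on the tool from outside, world axes, zero at the start; "moment": the same for the moment, N m; "grip_width": finger opening in m.
Only numpy, scipy, OpenCV 4.12 (cv2) and the standard library are available. Lean on these libraries where they do the work, as an engineer would, in place of code of your own. Each camera call takes 0.05 s, during which the arm holds its last target.

## Working session

There is one attempt and no reset: what is moved stays moved. The work goes in short steps, Python scripts to look and compute and a tool call to move; the robot and the scene stay as the last step left them, time stands still between calls to the robot, and variables do not carry over. Pictures are saved under pics/ and viewed, and the job is handed in when it is done.

Besides the shell and the picture viewer there is one more tool, called after "Call:" as a command line: name --pt "numbers of a row" for each row, then --argument value for the rest. send_rows: Moves the arm, as the interface text tells. Its arguments: {"type":"object","properties":{"series":{"type":"array"},"force":{"type":"number"}},"required":["series"]}

```bash
mkdir -p pics; ls
python3 - <<'E'
from station import ctrl
import cv2
print(ctrl.get_obs())
for n in("top","side"):
    c=ctrl.camera(n); cv2.imwrite(f"pics/{n}0.png",c["pixels"][:,:,::-1]); print(n,c["fov_y"],c["cx"],c["cy"],c["R"],c["t"])
E
```

```text
pics
{'time_s': 0.0, 'qpos': array([ 1.14742405e+00,  3.00488591e-01,  1.52162974e+00,  3.53315040e-06,
        1.32068884e+00, -6.65856665e-02]), 'joint_vel': array([-1.58718387e-03, -1.02986890e-04,  1.67809056e-05, -5.76031457e-04,
       -2.02959598e-03,  9.15202383e-04]), 'tau': array([-2.06651610e-03, -5.31797755e+01, -3.52733588e+01,  7.07633444e-02,
        2.43535376e-02, -1.34539955e-04]), 'ee_pos': array([0.19198415, 0.51512964, 0.22385614]), 'eef_rot': array([-3.14038105e+00, -8.42244350e-05,  2.78480512e+00]), 'force': array([ 0.50351724,  0.65626353, -0.85182736]), 'moment': array([-0.01599854,  0.02147665, -0.02361516]), 'grip_width': 0.09416883590528631}
top 52.964713308301896 276.4689064569692 208.27254754215014 [[ 8.19469107e-03 -9.99965462e-01  1.38601709e-03]
 [-9.98192555e-01 -8.26266913e-03 -5.95260632e-02]
 [ 5.95354595e-02 -8.95714243e-04 -9.98225789e-01]] [-0.09504221  0.52191569  1.18544162]
side 45.967313724166075 277.0719861073054 218.93795538967873 [[ 0.9101551  -0.41351806 -0.02490996]
 [-0.21129755 -0.41166476 -0.88650182]
 [ 0.35632996  0.81211757 -0.46205413]] [-0.52017054  0.12644287  1.14556246]
```

View pics/top0.png

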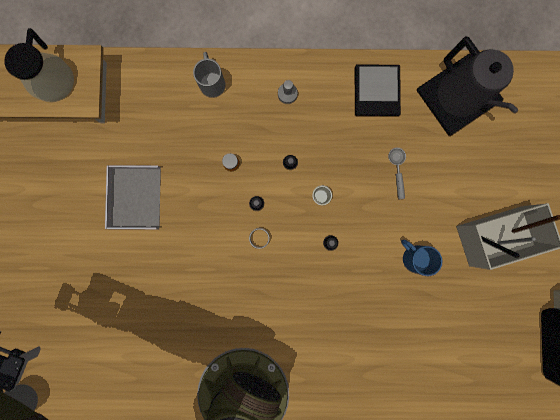

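View pics/side0.png

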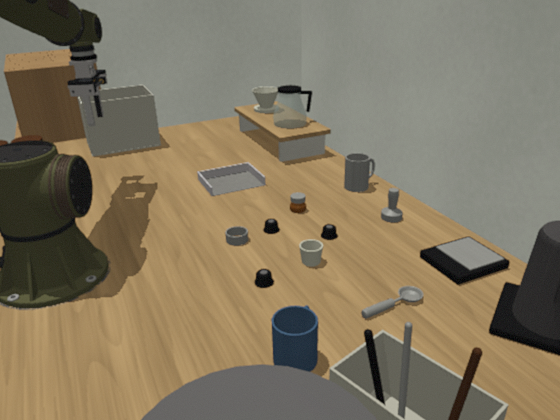

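```bash
cat > h.py <<'E'
from station import ctrl
import cv2, numpy as np
def px(c,u,v,z=0.0):
    f=210/np.tan(np.radians(c["fov_y"])/2)
    d=c["R"].T@np.array([(u-c["cx"])/f,(v-c["cy"])/f,1]); o=-c["R"].T@c["t"]
    return o+d*(z-o[2])/d[2]
def crop(c,name,u0,v0,w,h,s):
    im=c["pixels"][v0:v0+h,u0:u0+w,::-1]
    cv2.imwrite(name,cv2.resize(im,None,fx=s,fy=s,interpolation=cv2.INTER_CUBIC))
def pods(c):
    im=c["pixels"].astype(int); m=(im.max(2)<45).astype(np.uint8); m[:130]=0;m[260:]=0;m[:,:100]=0;m[:,380:]=0
    n,l,s,ct=cv2.connectedComponentsWithStats(m)
    for i in range(1,n):
        if s[i,4]>20: print("dark",ct[i].round(1),s[i],px(c,*ct[i],0.013).round(4))
E
python3 - <<'E'
from h import *
c=ctrl.camera("top"); crop(c,"pics/c1.png",96,140,260,130,3); pods(c)
for n,u,v,z in [("jar",230,161,.046),("cup",322,195,.045),("ring",260,237,.026),("mr",160,166,.03),("mb",160,229,.03),("bl",106,166,.03),("bb",106,229,.03)]: print(n,px(c,u,v,z).round(4))
E
```

```text
dark [289.8 162. ] [283 155  15  14 130] [ 0.6563 -0.128   0.013 ]
dark [256.6 203.1] [250 196  14  14 114] [ 0.537  -0.0339  0.013 ]
dark [330.2 242.2] [324 236  14  14 124] [ 0.4275 -0.2442  0.013 ]
jar [0.6522 0.0403 0.046 ]
cup [ 0.559  -0.2172  0.045 ]
ring [ 0.4407 -0.0451  0.026 ]
mr [0.639 0.24  0.03 ]
mb [0.4609 0.2356 0.03  ]
bl [0.6377 0.3927 0.03  ]
bb [0.4596 0.387  0.03  ]
```

View pics/c1.png

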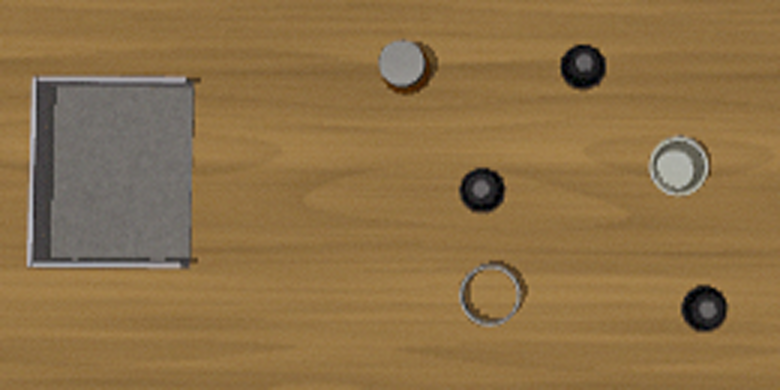

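```bash
cat >> h.py <<'E'
from scipy.spatial.transform import Rotation as Ro
def rows(*P):
    """P: (x,y,z,yawdeg of push direction: 90=+y) in order; rows from measured pose"""
    o=ctrl.get_obs(); R0=Ro.from_euler("xyz",o["eef_rot"]); 
    print("at",o["time_s"],o["ee_pos"].round(4),np.degrees(o["eef_rot"]).round(2),"w",round(o["grip_width"],4))
    for x,y,z,a in P:
        R1=Ro.from_euler("xyz",[np.pi,0,np.radians(a)])
        print([float(v) for v in (R0.inv()*R1).as_rotvec(degrees=True).round(1)]+[float(v) for v in R0.inv().apply(np.array([x,y,z])-o["ee_pos"]).round(4)])
E
python3 - <<'E'
from h import *
rows((.54,-.11,.15,94.5))
E
```

```text
at 0.15 [0.192  0.5152 0.224 ] [-179.95   -0.    159.56] w 0.0939
[-0.0, 0.0, 65.1, -0.5444, -0.4642, 0.0744]
```

Call:
send_rows --pt "0 0 65 -0.544 -0.464 0.074 -0.4" --pt "0 0 65 -0.544 -0.464 0.074 -0.4" --pt "0 0 65 -0.544 -0.464 0.074 -0.4" --pt "0 0 65 -0.544 -0.464 0.074 -0.4" --pt "0 0 65 -0.544 -0.464 0.074 -0.4" --pt "0 0 65 -0.544 -0.464 0.074 -0.4" --pt "0 0 65 -0.544 -0.464 0.074 -0.4" --pt "0 0 65 -0.544 -0.464 0.074 -0.4" --force 20

```text
time_s: 0.95
ee_pos: [0.3861, 0.1658, 0.1832]
eef_rot: [3.141, -0.0, 1.645]
force: [1.6, 0.8, -0.5]
grip_width: 0.0334
```

Run:
```python
from h import *
rows((.54,-.11,.15,94.5))
```

```text
at 0.95 [0.3861 0.1658 0.1832] [ 1.7998e+02 -1.0000e-02  9.4230e+01] w 0.0334
[0.0, -0.0, -0.3, -0.2864, 0.1332, 0.0332]
```

Call:
send_rows --pt "0 0 0 -0.286 0.133 0.033 -0.4" --pt "0 0 0 -0.286 0.133 0.033 -0.4" --pt "0 0 0 -0.286 0.133 0.033 -0.4" --pt "0 0 0 -0.286 0.133 0.033 -0.4" --pt "0 0 0 -0.286 0.133 0.033 -0.4" --pt "0 0 0 -0.286 0.133 0.033 -0.4" --pt "0 0 0 -0.286 0.133 0.033 -0.4" --pt "0 0 0 -0.286 0.133 0.033 -0.4"

```text
time_s: 1.75
ee_pos: [0.541, -0.1084, 0.1493]
eef_rot: [-3.14, -0.0, 1.648]
force: [0.1, 1.0, -0.0]
grip_width: 0.0284
```

Run:
```python
from h import *
c=ctrl.camera("top"); crop(c,"pics/c2.png",96,140,260,130,3)
rows((.54,-.11,.10,94.5),(.54,-.11,.025,94.5))
```

```text
at 1.8 [ 0.5405 -0.1069  0.1497] [-1.7993e+02 -3.0000e-02  9.4490e+01] w 0.0282
[-0.1, -0.0, -0.0, -0.003, -0.0007, 0.0497]
[-0.1, -0.0, -0.0, -0.0031, -0.0006, 0.1247]
```

View pics/c2.png

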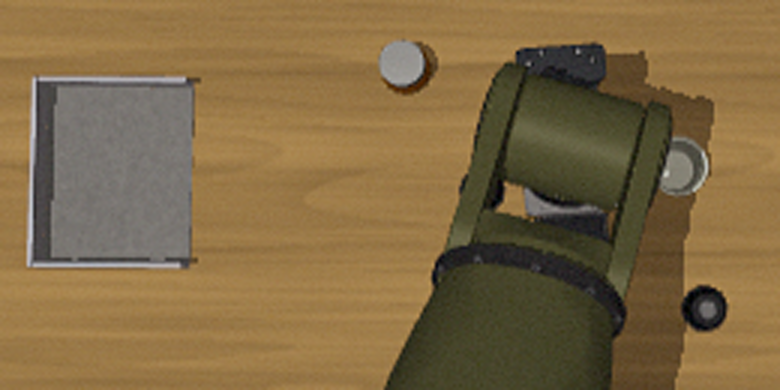

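Call:
send_rows --pt "0 0 0 0 0 0.04 -0.4" --pt "0 0 0 0 0 0.08 -0.4" --pt "0 0 0 0 0 0.11 -0.4" --pt "0 0 0 0 0 0.1245 -0.4" --pt "0 0 0 0.01 0 0.1245 -0.4" --pt "0 0 0 0.025 0 0.1245 -0.4" --pt "0 0 0 0.04 0 0.1245 -0.4" --pt "0 0 0 0.05 0 0.1245 -0.4"

```text
time_s: 2.6
ee_pos: [0.5373, -0.0551, 0.0271]
eef_rot: [3.14, 0.0, 1.652]
force: [0.9, -1.0, 0.2]
grip_width: 0.0285
```

Call:
send_rows --pt "0 0 0 0.01 0 0 -0.4" --pt "0 0 0 0.02 0 0 -0.4" --pt "0 0 0 0.03 0 0 -0.4" --pt "0 0 0 0.042 0 0 -0.4" --pt "0 0 0 0.054 0 0 -0.4" --pt "0 0 0 0.066 0 0 -0.4" --pt "0 0 0 0.078 0 0 -0.4" --pt "0 0 0 0.09 0 0 -0.4"

```text
time_s: 3.4
ee_pos: [0.5297, 0.0337, 0.0258]
eef_rot: [3.142, 0.0, 1.65]
force: [0.8, -0.7, 1.0]
grip_width: 0.0283
```

Run:
```python
from h import *
rows((.5075,.313,.0255,94.5))
c=ctrl.camera("side"); crop(c,"pics/s2.png",160,120,260,180,3)
```

```text
at 3.4 [0.5297 0.0337 0.0258] [180.     0.    94.56] w 0.0283
[0.0, 0.0, 0.1, 0.2801, 0.0001, 0.0003]
```

View pics/s2.png

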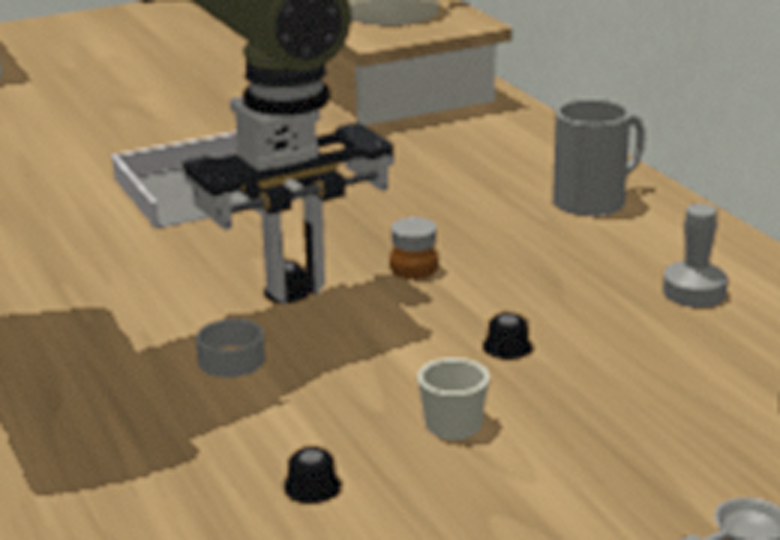

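The pod sits upright just ahead of the two fingertips (crop ~(290,280)), clear of the ring and jar. I'll continue the push.

Call:
send_rows --pt "0 0 0 0.015 0 0 -0.4" --pt "0 0 0 0.03 0 0 -0.4" --pt "0 0 0 0.045 0 0 -0.4" --pt "0 0 0 0.06 0 0 -0.4" --pt "0 0 0 0.075 0 0 -0.4" --pt "0 0 0 0.09 0 0 -0.4" --pt "0 0 0 0.105 0 0 -0.4" --pt "0 0 0 0.12 0 0 -0.4"

```text
time_s: 4.25
ee_pos: [0.5201, 0.1536, 0.0257]
eef_rot: [-3.142, 0.0, 1.65]
force: [-0.6, -0.5, -0.7]
grip_width: 0.0282
```

Call:
send_rows --pt "0 0 0 0.015 0 0 -0.4" --pt "0 0 0 0.03 0 0 -0.4" --pt "0 0 0 0.045 0 0 -0.4" --pt "0 0 0 0.06 0 0 -0.4" --pt "0 0 0 0.075 0 0 -0.4" --pt "0 0 0 0.09 0 0 -0.4" --pt "0 0 0 0.105 0 0 -0.4" --pt "0 0 0 0.12 0 0 -0.4"

```text
time_s: 5.05
ee_pos: [0.5106, 0.2732, 0.0258]
eef_rot: [3.142, 0.0, 1.65]
force: [0.1, -0.0, -0.2]
grip_width: 0.028
```

Run:
```python
from h import *
rows((.5075,.313,.0255,94.5))
c=ctrl.camera("top"); crop(c,"pics/c3.png",96,140,260,130,3)
```

```text
at 5.05 [0.5106 0.2732 0.0258] [180.     0.    94.56] w 0.028
[0.0, 0.0, 0.1, 0.0399, 0.0001, 0.0003]
```

View pics/c3.png

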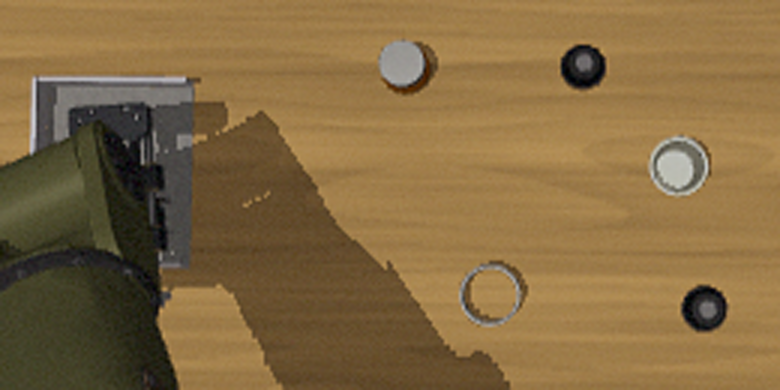

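Call:
send_rows --pt "0 0 0 0.012 0 0 -0.4" --pt "0 0 0 0.022 0 0 -0.4" --pt "0 0 0 0.031 0 0 -0.4" --pt "0 0 0 0.036 0 0 -0.4" --pt "0 0 0 0.038 0 0 -0.4" --pt "0 0 0 0.03 0 0 -0.4" --pt "0 0 0 -0.01 0 0 -0.4" --pt "0 0 0 -0.03 0 -0.05 -0.4"

```text
time_s: 5.9
ee_pos: [0.5103, 0.2397, 0.0676]
eef_rot: [-3.132, 0.003, 1.649]
force: [-0.1, 0.7, 0.5]
grip_width: 0.028
```

Run:
```python
from h import *
import numpy as np
# A approach: pod A (.6563,-.128) to (.56,0)
a=np.array([.6563,-.128]);d=np.array([.56,.0])-a;d/=np.linalg.norm(d);ang=np.degrees(np.arctan2(d[1],d[0]));s=a-.062*d
print(ang,s)
rows((s[0],s[1],.15,ang))
```

```text
126.95574467289534 [ 0.69357427 -0.17754421]
at 5.9 [0.5103 0.2397 0.0676] [-179.45    0.19   94.5 ] w 0.028
[-0.6, 0.0, -32.5, -0.4306, 0.1491, -0.0824]
```

Call:
send_rows --pt "0 0 0 -0.03 0 -0.045 -0.4" --pt "0 0 0 -0.05 0 -0.08 -0.4" --pt "0 0 -32 -0.43 0.149 -0.082 -0.4" --pt "0 0 -32 -0.43 0.149 -0.082 -0.4" --pt "0 0 -32 -0.43 0.149 -0.082 -0.4" --pt "0 0 -32 -0.43 0.149 -0.082 -0.4" --pt "0 0 -32 -0.43 0.149 -0.082 -0.4" --pt "0 0 -32 -0.43 0.149 -0.082 -0.4"

```text
time_s: 6.7
ee_pos: [0.6443, -0.0703, 0.1537]
eef_rot: [-3.142, 0.0, 2.208]
force: [0.6, 0.7, 0.6]
grip_width: 0.0285
```

Run:
```python
from h import *
rows((.6936,-.1775,.15,127))
c=ctrl.camera("top"); crop(c,"pics/c4.png",96,140,260,130,3); pods(c)
```

```text
at 6.7 [ 0.6443 -0.0703  0.1537] [-180.      0.    126.53] w 0.0285
[-0.0, 0.0, -0.5, -0.1155, -0.0242, 0.0037]
dark [242.3 146.4] [238 130   9  29 104] [0.7006 0.0092 0.013 ]
dark [294.5 164.1] [288 130  15  52 217] [ 0.6504 -0.1416  0.013 ]
dark [265.7 155.8] [252 150  28  10  99] [ 0.6737 -0.0586  0.013 ]
dark [238. 174.] [226 170  29  10 115] [0.6205 0.0205 0.013 ]
dark [275.9 181.6] [258 172  31  27 200] [ 0.5995 -0.0884  0.013 ]
dark [130.5 213.2] [122 206  16  15 140] [0.5055 0.3255 0.013 ]
dark [282.  238.1] [280 224   4  28  61] [ 0.4381 -0.1073  0.013 ]
dark [202.6 243.6] [198 230  10  30  69] [0.4206 0.1182 0.013 ]
dark [329.9 242.2] [324 236  14  14  97] [ 0.4275 -0.2433  0.013 ]
```

View pics/c4.png

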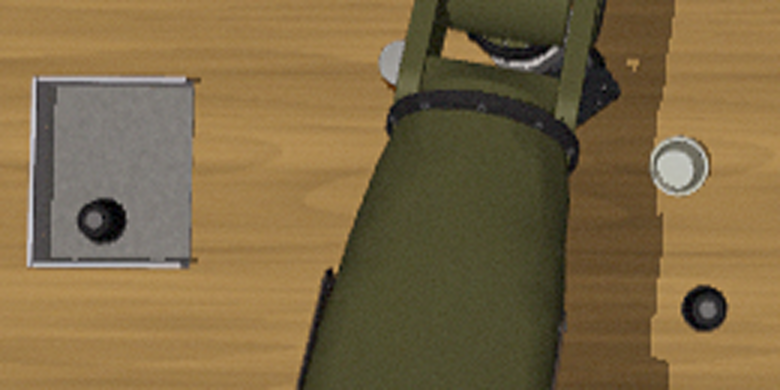

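Call:
send_rows --pt "0 0 0 -0.115 -0.024 0.004 -0.4" --pt "0 0 0 -0.115 -0.024 0.004 -0.4" --pt "0 0 0 -0.115 -0.024 0.004 -0.4" --pt "0 0 0 -0.115 -0.024 0.03 -0.4" --pt "0 0 0 -0.115 -0.024 0.07 -0.4" --pt "0 0 0 -0.115 -0.024 0.1 -0.4" --pt "0 0 0 -0.115 -0.024 0.1 -0.4" --pt "0 0 0 -0.115 -0.024 0.1 -0.4"

```text
time_s: 7.55
ee_pos: [0.6934, -0.1746, 0.0545]
eef_rot: [3.141, 0.0, 2.208]
force: [0.8, 0.4, -0.0]
grip_width: 0.0281
```

Run:
```python
from h import *
c=ctrl.camera("side"); crop(c,"pics/s4.png",160,120,260,180,3)
c=ctrl.camera("top"); crop(c,"pics/c5.png",96,140,260,130,3)
# pod path: (.6563,-.128)->(.56,0) at 127deg; orbit to 90
def tcp(px_,py_,a,off=.0216): 
    r=np.radians(a); return (px_-off*np.cos(r),py_-off*np.sin(r),.0255,a)
A=np.array([.6563,-.128]);D=np.array([.56,0.])-A;L=np.linalg.norm(D);D/=L
rows(*[tcp(*(A+D*s),127) for s in (-.04,-.025,-.01,.01,.03,.05,.07,.09)])
```

```text
at 7.65 [ 0.6942 -0.1746  0.0562] [1.7989e+02 1.5000e-01 1.2654e+02] w 0.0282
[0.1, 0.2, -0.5, -0.0015, -0.0024, 0.0307]
[0.1, 0.2, -0.5, 0.0135, -0.0025, 0.0307]
[0.1, 0.2, -0.5, 0.0285, -0.0026, 0.0306]
[0.1, 0.2, -0.5, 0.0485, -0.0027, 0.0306]
[0.1, 0.2, -0.5, 0.0685, -0.0029, 0.0305]
[0.1, 0.2, -0.5, 0.0885, -0.003, 0.0305]
[0.1, 0.2, -0.5, 0.1085, -0.0032, 0.0304]
[0.1, 0.2, -0.5, 0.1285, -0.0033, 0.0304]
```

View pics/s4.png

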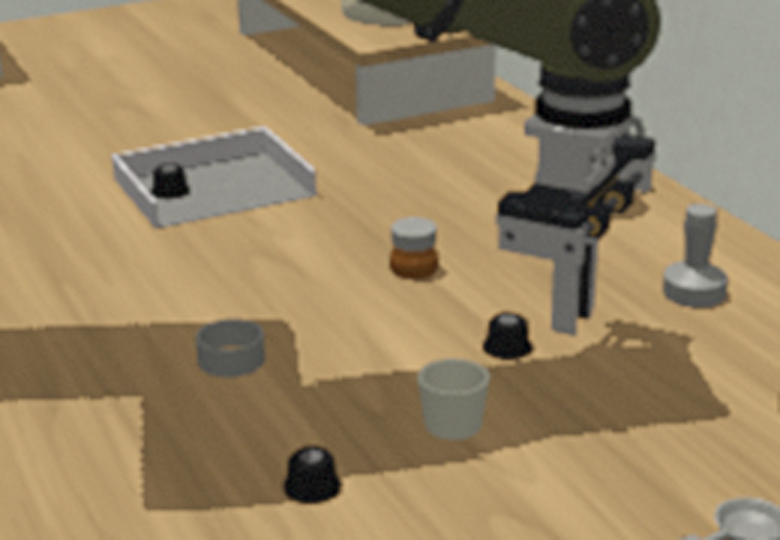

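View pics/c5.png

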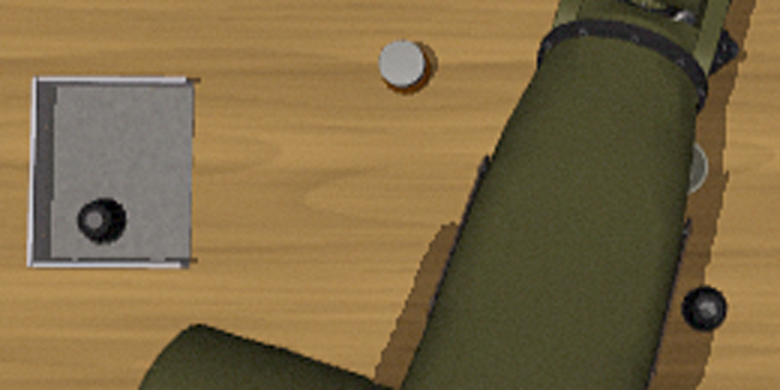

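The side view shows pod B standing in the tray at crop (170,180), and the fingers behind pod A at (508,335), aligned.

Call:
send_rows --pt "0 0 0 -0.002 -0.0025 0.02 -0.4" --pt "0 0 0 -0.002 -0.0025 0.0305 -0.4" --pt "0 0 0 0.01 -0.0025 0.0305 -0.4" --pt "0 0 0 0.025 -0.0026 0.0305 -0.4" --pt "0 0 0 0.038 -0.0027 0.0305 -0.4" --pt "0 0 0 0.05 -0.0028 0.0305 -0.4" --pt "0 0 0 0.062 -0.003 0.0305 -0.4" --pt "0 0 0 0.074 -0.003 0.0305 -0.4"

```text
time_s: 8.45
ee_pos: [0.6471, -0.116, 0.0243]
eef_rot: [3.141, 0.001, 2.209]
force: [0.9, 0.4, -0.2]
grip_width: 0.0287
```

```bash
cat >> h.py <<'E'
def tcp(px_,py_,a,off=.0216): 
    r=np.radians(a); return (px_-off*np.cos(r),py_-off*np.sin(r),.0255,a)
E
python3 - <<'E'
from h import *
A=np.array([.6563,-.128]);D=np.array([.56,0.])-A;L=np.linalg.norm(D);D/=L
print(L)
rows(*[tcp(*(A+D*s),127) for s in (.055,.07,.085,.1,.115,.13,.145,.16)])
E
```

```text
0.1601801797976266
at 8.45 [ 0.6471 -0.116   0.0243] [1.7995e+02 6.0000e-02 1.2656e+02] w 0.0287
[0.1, 0.1, -0.4, 0.0183, 0.0, -0.0012]
[0.1, 0.1, -0.4, 0.0333, -0.0001, -0.0012]
[0.1, 0.1, -0.4, 0.0483, -0.0002, -0.0013]
[0.1, 0.1, -0.4, 0.0633, -0.0003, -0.0013]
[0.1, 0.1, -0.4, 0.0783, -0.0004, -0.0013]
[0.1, 0.1, -0.4, 0.0933, -0.0005, -0.0013]
[0.1, 0.1, -0.4, 0.1083, -0.0006, -0.0013]
[0.1, 0.1, -0.4, 0.1233, -0.0007, -0.0013]
```

Call:
send_rows --pt "0 0 0 0.013 0 0 -0.4" --pt "0 0 0 0.028 0 -0.001 -0.4" --pt "0 0 0 0.044 0 -0.001 -0.4" --pt "0 0 0 0.06 0 -0.001 -0.4" --pt "0 0 0 0.076 0 -0.001 -0.4" --pt "0 0 0 0.092 -0.0005 -0.001 -0.4" --pt "0 0 0 0.108 -0.0005 -0.001 -0.4" --pt "0 0 0 0.123 -0.0005 -0.001 -0.4"

```text
time_s: 9.25
ee_pos: [0.5733, -0.0172, 0.0252]
eef_rot: [3.14, 0.001, 2.209]
force: [1.3, -0.1, 0.2]
grip_width: 0.0282
```

Run:
```python
from h import *
c=ctrl.camera("side"); crop(c,"pics/s5.png",160,120,260,180,3)
rows(tcp(.5565,.005,122),tcp(.5535,.012,115),tcp(.551,.02,108),tcp(.55,.028,101),tcp(.55,.037,94),tcp(.55,.046,87),tcp(.551,.056,83.5),tcp(.552,.068,83.5))
```

```text
at 9.3 [ 0.5722 -0.0158  0.0248] [179.98   0.   126.61] w 0.0283
[0.0, 0.0, 4.6, 0.0045, -0.0019, -0.0007]
[0.0, 0.0, 11.6, 0.0122, -0.0028, -0.0007]
[0.0, -0.0, 18.6, 0.0208, -0.0026, -0.0007]
[0.0, -0.0, 25.6, 0.0289, -0.001, -0.0007]
[0.0, -0.0, 32.6, 0.0374, 0.002, -0.0007]
[0.0, -0.0, 39.6, 0.0461, 0.0053, -0.0007]
[0.0, -0.0, 43.1, 0.0544, 0.0111, -0.0007]
[0.0, -0.0, 43.1, 0.0635, 0.019, -0.0007]
```

View pics/s5.png

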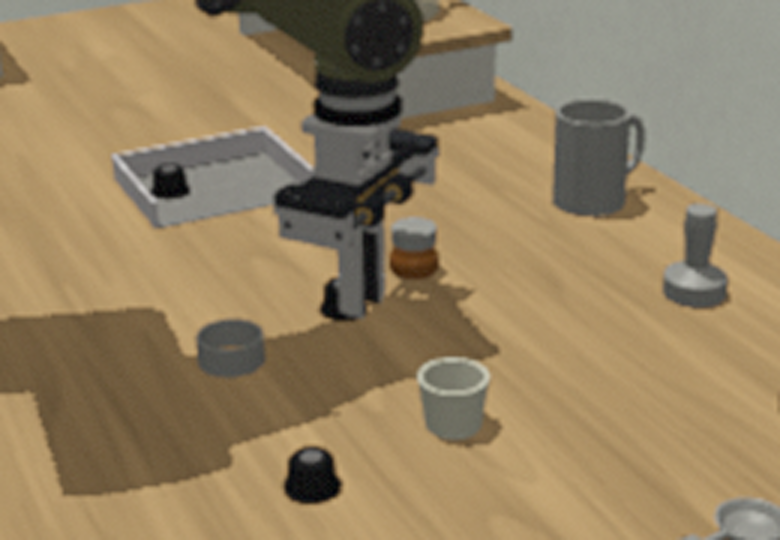

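Pod A stays seated in front of the fingers, clear of the jar and ring. Next I turn around it to head into the tray.

Call:
send_rows --pt "0 0 4.6 0.0045 -0.002 -0.0005 -0.4" --pt "0 0 11.6 0.012 -0.003 -0.0005 -0.4" --pt "0 0 18.6 0.021 -0.0025 -0.0005 -0.4" --pt "0 0 25.6 0.029 -0.001 -0.0005 -0.4" --pt "0 0 32.6 0.0375 0.002 -0.0005 -0.4" --pt "0 0 39.6 0.046 0.0053 -0.0005 -0.4" --pt "0 0 43 0.0545 0.011 -0.0005 -0.4" --pt "0 0 43 0.0635 0.019 -0.0005 -0.4"

```text
time_s: 10.1
ee_pos: [0.551, 0.0448, 0.0251]
eef_rot: [3.141, 0.0, 1.457]
force: [-0.4, -0.1, 0.8]
grip_width: 0.028
```

Run:
```python
from h import *
c=ctrl.camera("side"); crop(c,"pics/s6.png",160,120,260,180,3)
rows(tcp(.592,.335,83.5))
```

```text
at 10.15 [0.5512 0.0463 0.0251] [ 1.7995e+02 -2.0000e-02  8.3670e+01] w 0.0282
[0.0, -0.0, 0.2, 0.2698, 0.0087, -0.0003]
```

View pics/s6.png

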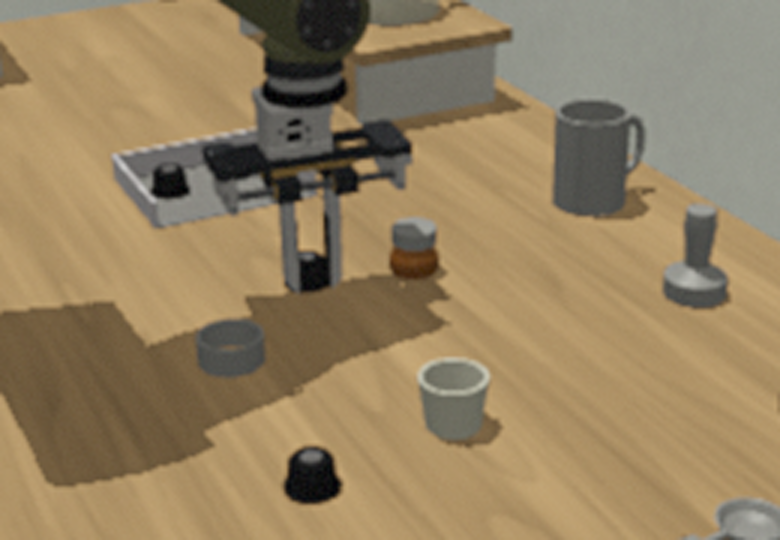

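Pod A is still captured between the fingertips at crop (312,268). The straight push finishes it.

Call:
send_rows --pt "0 0 0 0.012 0 0 -0.4" --pt "0 0 0 0.027 0 0 -0.4" --pt "0 0 0 0.042 0.001 0 -0.4" --pt "0 0 0 0.057 0.001 0 -0.4" --pt "0 0 0 0.072 0.002 0 -0.4" --pt "0 0 0 0.087 0.002 0 -0.4" --pt "0 0 0 0.102 0.003 0 -0.4" --pt "0 0 0 0.117 0.003 0 -0.4"

```text
time_s: 10.95
ee_pos: [0.567, 0.1617, 0.0246]
eef_rot: [3.142, 0.0, 1.458]
force: [0.9, -0.8, 1.9]
grip_width: 0.0283
```

Call:
send_rows --pt "0 0 0 0.015 0 0 -0.4" --pt "0 0 0 0.03 0 0 -0.4" --pt "0 0 0 0.045 0 0 -0.4" --pt "0 0 0 0.06 0.001 0 -0.4" --pt "0 0 0 0.075 0.001 0 -0.4" --pt "0 0 0 0.09 0.002 0 -0.4" --pt "0 0 0 0.105 0.002 0 -0.4" --pt "0 0 0 0.115 0.002 0 -0.4"

```text
time_s: 11.75
ee_pos: [0.5818, 0.2759, 0.0246]
eef_rot: [3.142, -0.0, 1.459]
force: [-0.1, -0.8, 1.7]
grip_width: 0.0283
```

Run:
```python
from h import *
c=ctrl.camera("side"); crop(c,"pics/s7.png",160,120,260,180,3)
rows(tcp(.590,.335,83.5))
```

```text
at 11.8 [0.5817 0.2769 0.0246] [ 1.7999e+02 -2.0000e-02  8.3630e+01] w 0.028
[0.0, -0.0, 0.1, 0.0371, 0.0017, -0.0009]
```

View pics/s7.png

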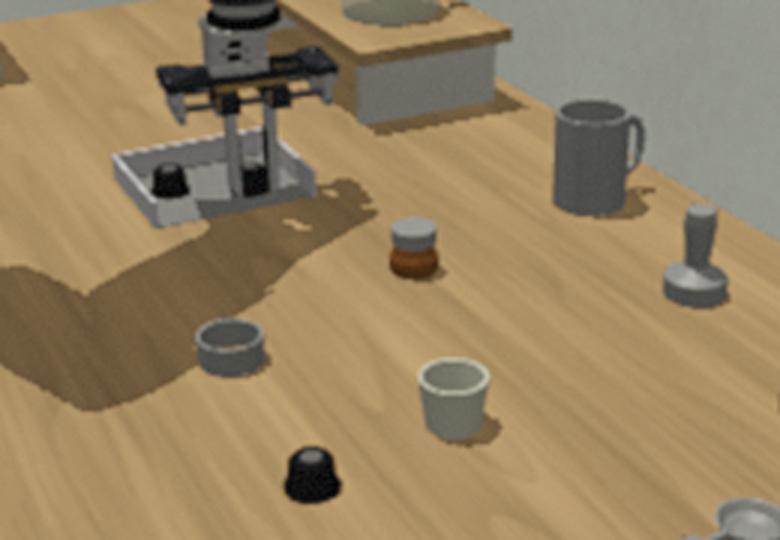

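Pod A is inside the tray at crop (255,180). Last few cm, then retreat.

Call:
send_rows --pt "0 0 0 0.012 0 0 -0.4" --pt "0 0 0 0.022 0 0 -0.4" --pt "0 0 0 0.031 0 0 -0.4" --pt "0 0 0 0.035 0 0 -0.4" --pt "0 0 0 0.036 0 0 -0.4" --pt "0 0 0 0.028 0 0 -0.4" --pt "0 0 0 -0.01 0 0 -0.4" --pt "0 0 0 -0.03 0 -0.05 -0.4"

```text
time_s: 12.6
ee_pos: [0.5753, 0.2424, 0.0657]
eef_rot: [-3.132, 0.005, 1.457]
force: [0.6, 0.9, 0.7]
grip_width: 0.028
```

Run:
```python
from h import *
a=np.array([.4275,-.244]);d=np.array([.515,-.09])-a;L=np.linalg.norm(d);d/=L;ang=np.degrees(np.arctan2(d[1],d[0]));s=a-.065*d
print(ang,s,L)
rows((s[0],s[1],.15,ang))
```

```text
60.39554925399508 [ 0.39538939 -0.30051468] 0.17712213300431995
at 12.6 [0.5753 0.2424 0.0657] [-179.45    0.29   83.5 ] w 0.028
[-0.5, 0.4, 23.1, -0.5602, -0.1181, -0.0803]
```

Call:
send_rows --pt "0 0 0 -0.03 0 -0.045 -0.4" --pt "0 0 0 -0.05 0 -0.08 -0.4" --pt "0 0 23 -0.56 -0.118 -0.08 -0.4" --pt "0 0 23 -0.56 -0.118 -0.08 -0.4" --pt "0 0 23 -0.56 -0.118 -0.08 -0.4" --pt "0 0 23 -0.56 -0.118 -0.08 -0.4" --pt "0 0 23 -0.56 -0.118 -0.08 -0.4" --pt "0 0 23 -0.56 -0.118 -0.08 -0.4"

```text
time_s: 13.4
ee_pos: [0.4713, -0.0886, 0.1512]
eef_rot: [3.141, -0.0, 1.056]
force: [0.9, -0.1, -0.2]
grip_width: 0.0281
```

Run:
```python
from h import *
rows((.3954,-.3005,.15,60.4))
```

```text
at 13.4 [ 0.4713 -0.0886  0.1512] [ 1.7996e+02 -1.0000e-02  6.0530e+01] w 0.0281
[0.0, -0.0, 0.1, -0.2218, 0.0381, 0.0012]
```

Call:
send_rows --pt "0 0 0 -0.222 0.038 0.001 -0.4" --pt "0 0 0 -0.222 0.038 0.001 -0.4" --pt "0 0 0 -0.222 0.038 0.001 -0.4" --pt "0 0 0 -0.222 0.038 0.001 -0.4" --pt "0 0 0 -0.222 0.038 0.001 -0.4" --pt "0 0 0 -0.222 0.038 0.04 -0.4" --pt "0 0 0 -0.222 0.038 0.08 -0.4" --pt "0 0 0 -0.222 0.038 0.095 -0.4"

```text
time_s: 14.2
ee_pos: [0.3947, -0.2979, 0.0529]
eef_rot: [-3.138, -0.001, 1.056]
force: [-0.0, -0.4, 0.3]
grip_width: 0.0284
```

Run:
```python
from h import *
c=ctrl.camera("side"); crop(c,"pics/s8.png",160,120,260,180,3)
c=ctrl.camera("top"); crop(c,"pics/c8.png",96,140,260,130,3);pods(c)
a=np.array([.4275,-.2435]);d=np.array([.515,-.09])-a;L=np.linalg.norm(d);d/=L
rows(*[tcp(*(a+d*s),60.4) for s in (-.04,0,.03,.06)])
```

```text
dark [131.  184.7] [123 178  16  14 146] [0.5869 0.3263 0.013 ]
dark [130.5 213.2] [122 206  16  15 143] [0.5052 0.3254 0.013 ]
dark [360.  239.8] [340 221  40  39 339] [ 0.4351 -0.3289  0.013 ]
dark [330.2 242.2] [324 236  14  14 113] [ 0.4275 -0.2441  0.013 ]
at 14.3 [ 0.3952 -0.298   0.0542] [-1.7978e+02 -4.0000e-02  6.0510e+01] w 0.0281
[-0.2, -0.0, 0.1, 0.0017, 0.0012, 0.0287]
[-0.2, -0.0, 0.1, 0.0417, 0.0013, 0.0287]
[-0.2, -0.0, 0.1, 0.0717, 0.0015, 0.0287]
[-0.2, -0.0, 0.1, 0.1017, 0.0016, 0.0287]
```

View pics/s8.png

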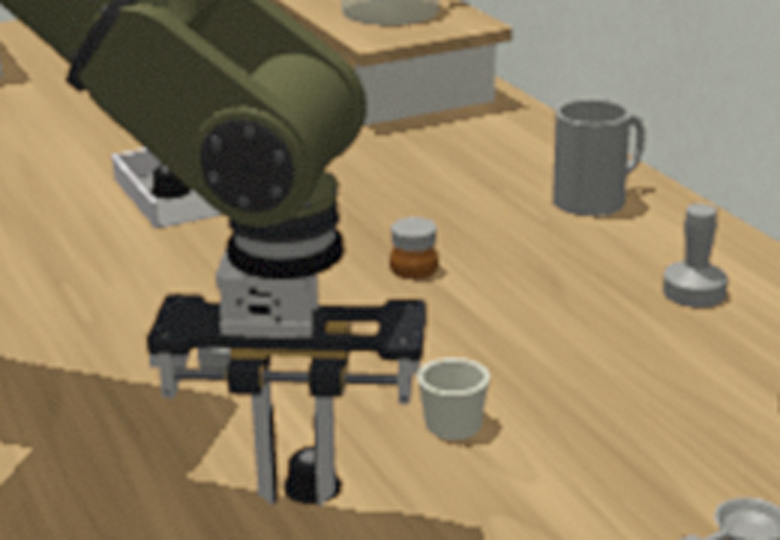

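View pics/c8.png

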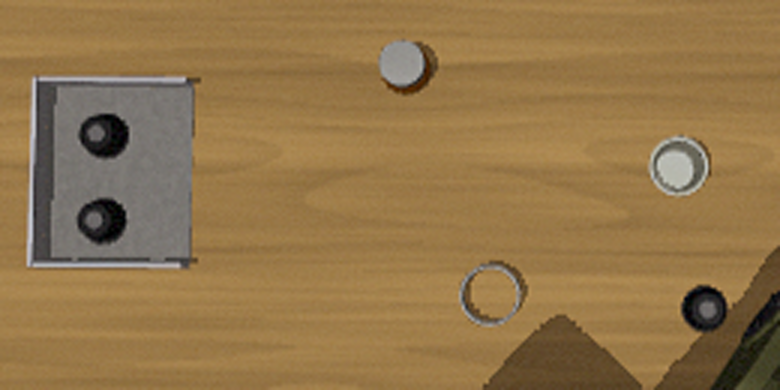

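Pods A and B stand in the tray (crop (104,134) and (102,220)). The fingers are lined up behind C.

Call:
send_rows --pt "0 0 0 0.001 0.001 0.018 -0.4" --pt "0 0 0 0.001 0.001 0.0285 -0.4" --pt "0 0 0 0.012 0.001 0.0285 -0.4" --pt "0 0 0 0.025 0.001 0.0285 -0.4" --pt "0 0 0 0.038 0.001 0.0285 -0.4" --pt "0 0 0 0.05 0.0015 0.0285 -0.4" --pt "0 0 0 0.062 0.0015 0.0285 -0.4" --pt "0 0 0 0.075 0.0015 0.0285 -0.4"

```text
time_s: 15.1
ee_pos: [0.4357, -0.2329, 0.0278]
eef_rot: [3.141, 0.0, 1.057]
force: [-1.3, 0.2, 0.8]
grip_width: 0.0281
```

Call:
send_rows --pt "0 0 0 0.014 0 0 -0.4" --pt "0 0 0 0.028 0 0 -0.4" --pt "0 0 0 0.042 0 0 -0.4" --pt "0 0 0 0.056 0 0 -0.4" --pt "0 0 0 0.07 0 0 -0.4" --pt "0 0 0 0.085 0 0 -0.4" --pt "0 0 0 0.1 0 0 -0.4" --pt "0 0 0 0.115 0 0 -0.4"

```text
time_s: 15.9
ee_pos: [0.4921, -0.1326, 0.0276]
eef_rot: [-3.142, 0.0, 1.057]
force: [-0.5, -0.9, 2.3]
grip_width: 0.0286
```

Run:
```python
from h import *
c=ctrl.camera("side"); crop(c,"pics/s9.png",160,120,260,180,3)
rows(*[tcp(x,y,a) for x,y,a in [(.506,-.104,60.4),(.5135,-.092,62),(.520,-.08,69),(.525,-.067,76),(.528,-.054,83),(.529,-.04,88),(.5295,-.026,88),(.53,-.012,88)]])
```

```text
at 15.95 [ 0.4929 -0.1312  0.0276] [ 1.7999e+02 -2.0000e-02  6.0610e+01] w 0.0283
[0.0, -0.0, 0.2, 0.0085, -0.002, 0.0021]
[0.0, -0.0, -1.4, 0.0227, -0.0008, 0.0021]
[0.0, -0.0, -8.4, 0.0365, 0.0016, 0.0021]
[0.0, -0.0, -15.4, 0.0509, 0.0022, 0.0021]
[0.0, -0.0, -22.4, 0.0645, 0.0009, 0.0021]
[0.0, -0.0, -27.4, 0.078, -0.0034, 0.0021]
[0.0, -0.0, -27.4, 0.0904, -0.0098, 0.0021]
[0.0, -0.0, -27.4, 0.1029, -0.0162, 0.0021]
```

View pics/s9.png

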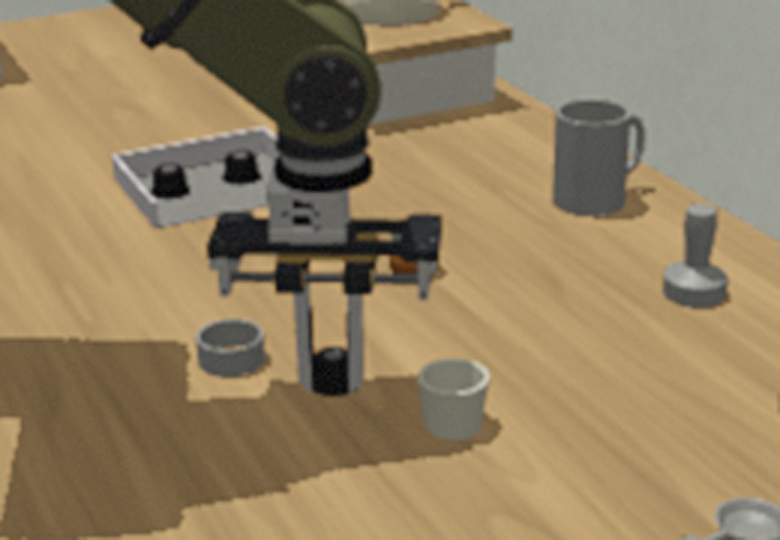

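Pod C is seated between the fingertips at crop (332,370), passing well between ring and cup.

Call:
send_rows --pt "0 0 0 0.01 -0.001 0.001 -0.4" --pt "0 0 -1.4 0.023 -0.001 0.001 -0.4" --pt "0 0 -8.4 0.0365 0.0015 0.001 -0.4" --pt "0 0 -15.4 0.051 0.002 0.001 -0.4" --pt "0 0 -22.4 0.0645 0.001 0.001 -0.4" --pt "0 0 -27.4 0.078 -0.0035 0.001 -0.4" --pt "0 0 -27.4 0.0905 -0.01 0.001 -0.4" --pt "0 0 -27.4 0.103 -0.016 0.001 -0.4"

```text
time_s: 16.75
ee_pos: [0.5282, -0.0351, 0.0264]
eef_rot: [-3.141, -0.0, 1.533]
force: [0.6, 0.4, 0.9]
grip_width: 0.0286
```

Run:
```python
from h import *
c=ctrl.camera("side"); crop(c,"pics/s10.png",160,120,260,180,3)
rows(tcp(.5465,.29,87))
```

```text
at 16.8 [ 0.5282 -0.0335  0.0265] [-1.7998e+02 -2.0000e-02  8.7890e+01] w 0.0279
[-0.0, -0.0, 0.9, 0.3024, 0.006, 0.0011]
```

View pics/s10.png

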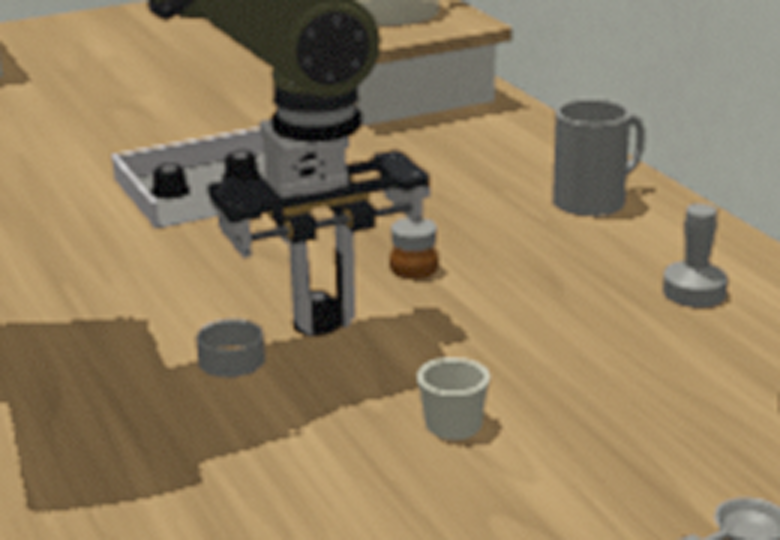

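Pod C is still captured at crop (322,310). Pushing straight to the tray.

Call:
send_rows --pt "0 0 0 0.012 0 0 -0.4" --pt "0 0 0 0.027 0 0 -0.4" --pt "0 0 0 0.042 0.001 0 -0.4" --pt "0 0 0 0.057 0.001 0 -0.4" --pt "0 0 0 0.072 0.0015 0 -0.4" --pt "0 0 0 0.087 0.002 0 -0.4" --pt "0 0 0 0.102 0.002 0 -0.4" --pt "0 0 0 0.117 0.0025 0 -0.4"

```text
time_s: 17.6
ee_pos: [0.5349, 0.082, 0.0265]
eef_rot: [-3.141, 0.0, 1.535]
force: [-0.7, -0.7, 0.7]
grip_width: 0.0281
```

Call:
send_rows --pt "0 0 0 0.015 0 0 -0.4" --pt "0 0 0 0.03 0 0 -0.4" --pt "0 0 0 0.045 0.001 0 -0.4" --pt "0 0 0 0.06 0.001 0 -0.4" --pt "0 0 0 0.075 0.0015 0 -0.4" --pt "0 0 0 0.09 0.002 0 -0.4" --pt "0 0 0 0.105 0.002 0 -0.4" --pt "0 0 0 0.118 0.0025 0 -0.4"

```text
time_s: 18.4
ee_pos: [0.5416, 0.1998, 0.0265]
eef_rot: [-3.142, 0.0, 1.535]
force: [0.6, -0.2, -0.2]
grip_width: 0.0286
```

Run:
```python
from h import *
c=ctrl.camera("side"); crop(c,"pics/s11.png",160,120,260,180,3)
rows(tcp(.5465,.29,88))
```

```text
at 18.45 [0.5417 0.2012 0.0266] [ 1.7998e+02 -2.0000e-02  8.8020e+01] w 0.0286
[0.0, -0.0, 0.0, 0.0673, 0.0017, 0.0012]
```

View pics/s11.png

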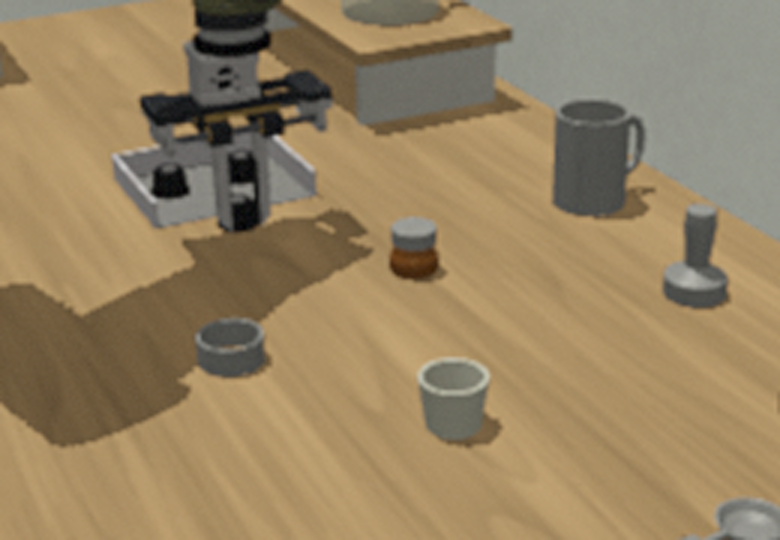

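Call:
send_rows --pt "0 0 0 0.012 0 0 -0.4" --pt "0 0 0 0.025 0 0 -0.4" --pt "0 0 0 0.037 0 0 -0.4" --pt "0 0 0 0.048 0.001 0 -0.4" --pt "0 0 0 0.057 0.001 0 -0.4" --pt "0 0 0 0.063 0.001 0 -0.4" --pt "0 0 0 0.066 0.001 0 -0.4" --pt "0 0 0 0.067 0.001 0 -0.4"

```text
time_s: 19.25
ee_pos: [0.545, 0.2656, 0.0265]
eef_rot: [-3.142, 0.0, 1.535]
force: [0.1, -0.1, 0.9]
grip_width: 0.0285
```

Call:
send_rows --pt "0 0 0 -0.008 0 0 -0.4" --pt "0 0 0 -0.03 0 0 -0.4" --pt "0 0 0 -0.06 0 0 -0.4" --pt "0 0 0 -0.09 0 -0.03 -0.4" --pt "0 0 0 -0.13 0 -0.06 -0.4" --pt "0 0 0 -0.17 0 -0.09 -0.4" --pt "0 0 0 -0.2 0 -0.12 -0.4" --pt "0 0 0 -0.2 0 -0.12 -0.4"

```text
time_s: 20.05
ee_pos: [0.5391, 0.0619, 0.1506]
eef_rot: [3.135, -0.0, 1.531]
force: [-0.1, 0.6, -0.4]
grip_width: 0.0283
```

Run:
```python
from h import *
c=ctrl.camera("side"); crop(c,"pics/s12.png",160,120,260,180,3)
c=ctrl.camera("top"); crop(c,"pics/c12.png",96,140,260,130,3);pods(c)
rows()
```

```text
dark [173.6 202.6] [169 170  12  57 242] [0.5365 0.2032 0.013 ]
dark [210.7 223.9] [161 171  69  89 751] [0.4766 0.0964 0.013 ]
dark [131.  184.8] [123 178  16  14 145] [0.5868 0.3264 0.013 ]
dark [146.5 199.7] [138 193  16  14 132] [0.5444 0.281  0.013 ]
dark [130.5 213.2] [122 207  16  14 140] [0.5053 0.3255 0.013 ]
dark [205.7 207.9] [199 207  14   3  24] [0.5223 0.1113 0.013 ]
dark [205.7 214.3] [198 213  17   4  61] [0.5039 0.111  0.013 ]
at 20.15 [0.5378 0.0646 0.1468] [ 1.7995e+02 -1.0000e-02  8.7850e+01] w 0.028
```

View pics/s12.png

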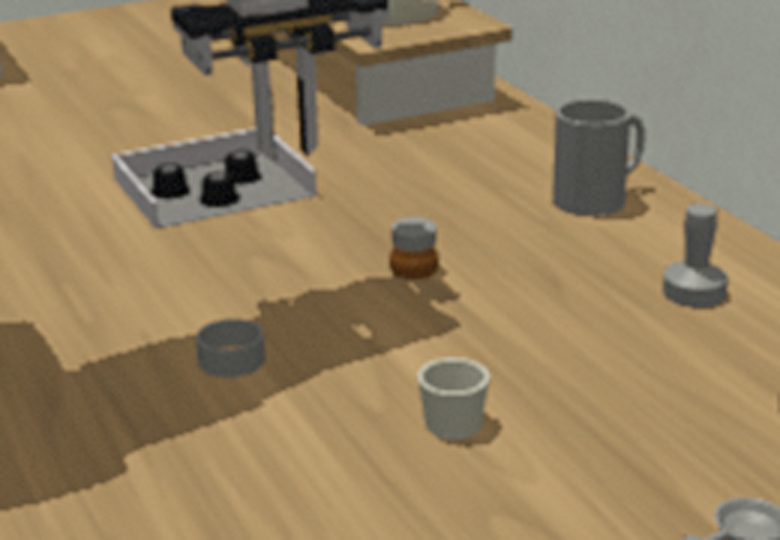

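View pics/c12.png

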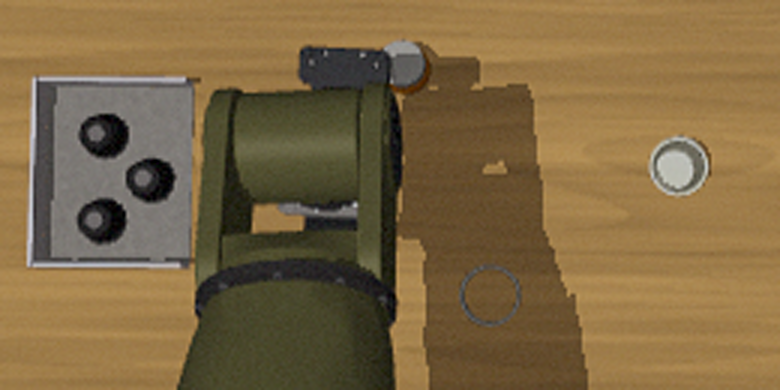

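All three pods stand inside: pod C's rim is at crop (174,180), about 16 mm inside the mouth at ~191. Pods A and B are deeper, with clear gaps to the walls. The ring, jar and cup are in their starting positions.

Call:
send_rows --pt "0 0 0 0 0 0 -0.4" --pt "0 0 0 0 0 0 -0.4" --pt "0 0 0 0 0 0 -0.4" --pt "0 0 0 0 0 0 -0.4"

```text
time_s: 20.55
ee_pos: [0.5377, 0.066, 0.146]
eef_rot: [-3.141, 0.0, 1.536]
force: [-0.1, 0.0, -0.2]
grip_width: 0.028
```

```bash
python3 -c "
from station import ctrl
print(ctrl.hand_in())"
```

```text
the job is handed in; nothing more can be done
None
```

I swept the three pods one at a time into the tray with the fingertips held 28 mm apart. I handed the job in at about 20.6 s, with the gripper clear of everything; no verdict is reported.

- **Pods:** the last pictures show all three upright in the tray at about (0.505, 0.326), (0.587, 0.326) and (0.544, 0.281) m. The pod nearest the mouth has its centre about 38 mm inside the mouth line, against the 18 mm needed.
- **Other objects:** the cup, ring and jar look unmoved in the last pictures. I did not check the mug and spoon again, but the arm never worked near them.
- **Disagreement:** the pods ended about 6 to 7 mm short of where I expected from the gripper's position. I judged the placing from the camera, where pods and tray appear together.

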